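# Weigh a tube carrier on its spring balance

### The arm

A 6-joint arm with a two-finger parallel gripper is mounted at the origin on a cart in front of the work surface, level with it; the furniture and walls round the work are solid. World frame = base frame: x ahead of the robot, y to its left, z up, the work surface at z = 0. Lengths are in m, angles in rad, forces in N, time in s.
With the tool pointing down it reaches from about 0.25 to 0.85 m from the base axis. Payload 12.5 kg.
Tool frame: the origin (TCP) lies at the very end of the fingers, on their centre line; the grasp point (between the pads) lies 19 mm behind it; z points along the fingers, y is the line along which they close (so a half turn about z gives the same grasp; the last joint's range is limited). The gripper opens to 93 mm and grips with 3 to 60 N. Pads are 15 mm wide; open, the fingers measure 128 mm over their backs; the gripper's body (75 mm by 188 mm) begins 65 mm behind the grasp point.
Start: joints at [1.114, 0.351, 1.652, -0, 1.139, -0.085], TCP at [0.2, 0.512, 0.219] pointing down, gripper open.
Joint ranges: [-2.75, 2.75], [-0.79, 2.1], [0.01, 2.65], [-1.57, 4.71], [0.07, 3.14], [-2.87, 2.87]. Speed limits (rad/s): [2.22, 2.22, 2.79, 3.14, 3.14, 3.14].

### API

Orientations are given as a rotation vector (axis times angle).
In Python, from station import robot gives the robot as it stands. The module is installed in compiled form; this text tells all that it offers.
- The arm moves only by the tool jog_arm, never from a script. Its argument "steps" is text: rows parted by semicolons, each of 5 numbers parted by spaces: the shift along the tool's x, y, z as a fraction of full scale, then the turn about the tool's z as a fraction of full scale, then the opening, from -1 (shut) to 1 (fully open). A call has 1 to 12 rows; each row is the pose to reach, as a shift and turn from the pose commanded when the call began, along the tool's axes at that moment, turning the shorter way round; what a row does not reach only later rows make up. Full scale, the value 1, is 100 mm for a shift and 2 pi rad for a turn. A row lasts 1/12 s, in which the tool goes at most 41.7 mm and 7.16 degrees, less where a joint would pass 70% of its speed; a pose out of reach is approached as far as the arm can. A call with a number of a shift or a turn outside -1 to 1 is refused whole. A call with a gripper value outside its range is refused whole. The fingers move at their own pace and stop on an object; the grip force is fixed at half the most. Time passes only in rows, so rows that repeat a pose let the fingers close. It gives the time, the measured TCP pose, the force, the opening and the grip force at its end, in the units of the state.
- robot.read_state(): the state, without advancing time (a new reading comes with each control period).
- robot.capture(name): name is "side" or "top"; returns the picture (400x640x3 uint8, red, green, blue); there is no depth.
- robot.calibration(name): a dict with "camera_matrix" (3x3 intrinsics, pixels), "cam_to_world" (4x4, takes a point from camera to world coordinates). Camera axes: x right, y up, looking along -z (the intrinsics and any distortion apply to the point x, -y, -z); pixel columns grow to the right and rows downward; lengths in m; the calibration is good to about 2 mm. A picture is of the moment at which its call begins. calibration takes no time and is no camera call.
- robot.sign_off(): hands the job in; it is judged then, once.
The state is a dict: "time": time; "qpos": joint angles; "qvel": joint speeds; "effort": joint torques, N m; "tool_pos": TCP position; "orientation": TCP orientation; "contact_force": force on the tool from outside, world axes, zero at the start; "torque": the same for the moment, N m; "finger_gap": finger opening in m; "grip_force": force on a finger pad.
Only numpy, scipy, OpenCV 4.12 (cv2) and the standard library are available. Lean on these libraries where they do the work, as an engineer would, in place of code of your own. Each camera call takes 0.05 s, during which the arm holds its last target. There are 200 camera calls.

### The job

Weigh the loaded tube carrier with the yellow spring balance mounted on its centre post. Grip the balance's housing and first pull it straight up only until the red band on its rod has just come wholly into view (12 mm), and pause there a second with the carrier still standing in its tray; then lift straight up until the carrier hangs from the balance about 9 cm above where it stood, centred over the tray and square with it, ready to go straight back down. Keep it level and steady with all four tubes in their places, leave the other things alone, and finish while still holding it there by the balance.

Things in the scene. Friction and masses are not known exactly. Their poses are not given: they have to be found in the camera images.
- tray: fixed shallow blue drip tray, 104 x 184 x 14 mm (y is its long axis); floor and walls 4 mm thick, so the carrier rests 4 mm above the bench. Origin under its centre, z up. It may stand left or right of the bench's middle.
- carrier: loose tube carrier in the tray with four loose tubes: aluminium base plate 80 x 150 mm (y is its long axis), white plate with 8 holes 55 to 61 mm above its underside, centre post 105 mm high with a black collar; 0.5 to 0.8 kg with tubes, weight centred under the post. Origin under the centre of the base plate, z up. The tubes reach 110 mm above the origin, 25 mm or more from the post axis
- balance (a joint): extension in m of the spring balance, 0 (closed) to 0.05. Its yellow housing slides up on a white rod on the centre post against a spring of 200 N/m. Closed, it sits on the collar. Pulled, the rod shows below it; a red band lies 6 to 12 mm along the rod (just wholly in view at 0.012). The carrier's full weight stretches it to about 0.025 to 0.04; only then does the carrier leave the tray
- balance_grip (a point): grip point on the axis of the balance's yellow housing, an upright block 26 (carrier x) x 36 (carrier y) x 100 mm, closed 105 to 205 mm above the carrier's underside (on top a 10 mm high knob). The point is 55 mm above the housing's underside, so 160 mm above the carrier's when closed; it moves with the housing. Axes as the carrier's. Either pair of sides can be gripped from above
- green_rack: fixed green tube rack, 116 x 182 x 60 mm; origin under its centre; left or right of the middle, where the tray is not
- tube_01: loose sample tube, 13 mm barrel, red cap 16 mm across, 103 mm long, standing in the carrier at carrier x -20, y -58 mm; origin at its lower end, which rests 6 mm above the carrier's underside
- tube_06: loose sample tube, 13 mm barrel, grey cap 16 mm across, 103 mm long, standing in the carrier at carrier x 20, y -31 mm; origin at its lower end, which rests 6 mm above the carrier's underside
- tube_09: loose sample tube, 13 mm barrel, violet cap 16 mm across, 103 mm long, standing in the carrier at carrier x -20, y 31 mm; origin at its lower end, which rests 6 mm above the carrier's underside
- tube_04: loose sample tube, 13 mm barrel, red cap 16 mm across, 103 mm long, standing in the carrier at carrier x 20, y 58 mm; origin at its lower end, which rests 6 mm above the carrier's underside
- bench_timer: bystander, loose: flat white bench timer, 62 x 66 x 19 mm; origin under its centre
- pen_0: bystander, loose: marker pen lying flat, 17 x 135 x 16 mm; origin under its centre
- swab_box: bystander, loose: white carton, 76 x 130 x 60 mm; origin under its centre
- tape_1: bystander, loose: roll of tan tape lying flat, 98 mm across, 25 mm high; origin under its centre
- forceps: bystander, loose: steel tweezers lying flat, 14 x 132 x 10 mm; origin under its centre

How it is judged:
On the way, in this order (a step that is already met when the one before it is completed fails the run):
1. the balance is held pulled out to the red band (8 to 18 mm) for half a second while the carrier still stands in its tray (value of joint balance between 0.008 and 0.018 m and z of carrier in the frame of tray below 0.007 m and contact force between the fingers and carrier above 1 N), for 0.5 s.
2. the carrier hangs from the balance clear of the tray (z of carrier in the frame of tray above 0.03 m and value of joint balance above 0.018 m), for 0.2 s.
At the end, for the whole second after the job is handed in: carrier hangs from the gripped balance (stretched 18 to 47 mm), underside 60 to 130 mm above the tray's, within 30 mm sideways of and 0.2 rad square to the tray, not touching it, level within 0.07 rad, slower than 0.02 m/s and 0.15 rad/s, tubes seated (under 10 mm up), upright within 0.2 rad (z of carrier in the frame of tray between 0.06 and 0.13 m and angle between carrier's own z axis and vertical below 0.07 rad and linear speed of carrier below 0.02 m/s and angular speed of carrier below 0.15 rad/s and horizontal distance between carrier and tray below 0.03 m and angle between the x axis of carrier and the x axis of tray, either way round below 0.2 rad and value of joint balance between 0.018 and 0.047 m and contact force between carrier and tray below 0.05 N and contact force between the fingers and carrier above 1 N and z of tube_01 in the frame of carrier between 0 and 0.016 m and angle between each of tube_01, tube_06, tube_09, tube_04's own z axis and vertical below 0.2 rad and z of tube_06 in the frame of carrier between 0 and 0.016 m and z of tube_09 in the frame of carrier between 0 and 0.016 m and z of tube_04 in the frame of carrier between 0 and 0.016 m); the arm keeps its last pose, push and grip.
It fails at once if a bystander is moved more than 20 mm (distance of any of bench_timer, pen_0, swab_box, tape_1, forceps from where it was at the start of the episode above 0.02 m).
It fails at once if the carrier is tipped more than 0.3 rad (angle between carrier's own z axis and vertical above 0.3 rad).
It fails at once if a tube leaves its hole (z of any of tube_01, tube_06, tube_09, tube_04 in the frame of carrier above 0.05 m).
It also fails if it takes over 38 s, if anything falls off the work surface, if the arm or the gripper's body presses on something with over 40 N, if the wrist force passes 120 N, or if a joint passes its speed limit or range.

## Working session

There is one attempt and no reset: what is moved stays moved. The work goes in short steps, Python scripts to look and compute and a tool call to move; the robot and the scene stay as the last step left them, time stands still between calls to the robot, and variables do not carry over. Pictures are saved under pics/ and viewed, at most 10 in all, crops included, and the job is handed in when it is done.

Besides the shell and the picture viewer there is one more tool, called after "Request:" as name(argument=value, ...), one argument or row to a line, values as JSON. jog_arm: Moves the arm, as the interface text tells. Shift numbers are shares of 100 mm and turn numbers shares of 2 pi rad, none past 1 either way. Its arguments: {"type":"object","properties":{"steps":{"type":"string"}},"required":["steps"]}

```bash
mkdir -p pics
python3 - <<'E'
from station import robot
import cv2,numpy as np
np.set_printoptions(precision=4,suppress=True)
for n in("side","top"):
    cv2.imwrite(f"pics/{n}0.png",robot.capture(n)[:,:,::-1]);c=robot.calibration(n);print(n,c)
print(robot.read_state())
E
```

```text
side {'camera_matrix': array([[462.29  ,   0.    , 319.2006],
       [  0.    , 462.29  , 204.1715],
       [  0.    ,   0.    ,   1.    ]]), 'cam_to_world': array([[-0.9165,  0.1464, -0.3722, -0.0316],
       [-0.3998, -0.3646,  0.841 ,  1.277 ],
       [-0.0126,  0.9196,  0.3927,  0.7083],
       [ 0.    ,  0.    ,  0.    ,  1.    ]])}
top {'camera_matrix': array([[385.7648,   0.    , 320.4726],
       [  0.    , 385.7648, 193.044 ],
       [  0.    ,   0.    ,   1.    ]]), 'cam_to_world': array([[ 0.0195,  0.9857, -0.1671,  0.339 ],
       [-0.9996,  0.0229,  0.0185,  0.0184],
       [ 0.0221,  0.1667,  0.9858,  1.1549],
       [ 0.    ,  0.    ,  0.    ,  1.    ]])}
{'time': 0.1, 'qpos': array([ 1.1144,  0.3512,  1.6524, -0.    ,  1.1391, -0.0846]), 'qvel': array([-0.0006, -0.0022, -0.    , -0.    , -0.0001,  0.0021]), 'effort': array([ -0.0004, -49.8027, -28.5702,   0.07  ,   0.024 ,  -0.    ]), 'tool_pos': array([0.1997, 0.5121, 0.2182]), 'orientation': array([-0.5806, -3.0872,  0.0016]), 'contact_force': array([-1.0042, -0.0254, -0.2005]), 'torque': array([ 0.0321,  0.0069, -0.0016]), 'grip_force': 0.0, 'finger_gap': 0.09298377706388626}
```

View pics/top0.png

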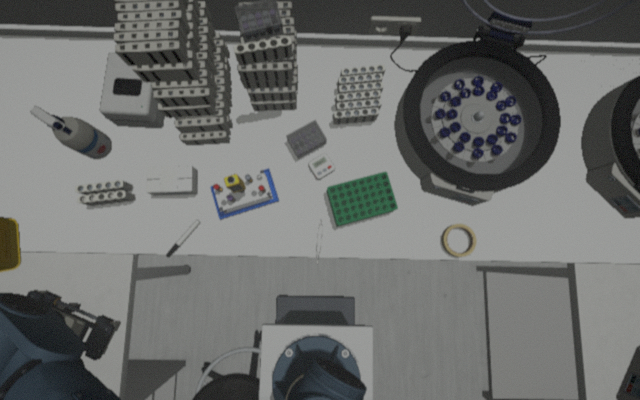

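View pics/side0.png

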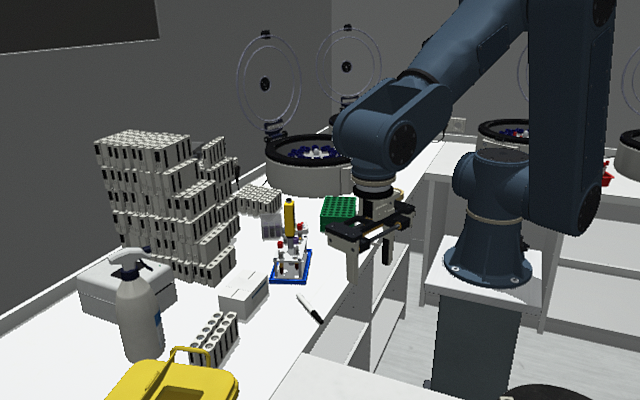

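The top view shows the blue tray at about (245,193) with the yellow housing at (234,183). The pen is at (183,238) and the swab box at (172,180). The side view shows the housing at (290,218), upright and unobstructed.

```bash
cat > h.py <<'E'
import cv2,numpy as np
from station import robot
np.set_printoptions(precision=4,suppress=True)
def ray(n,uv):
    c=robot.calibration(n);K=c["camera_matrix"];T=c["cam_to_world"]
    d=np.linalg.inv(K)@[uv[0],uv[1],1];d=T[:3,:3]@(d*[1,-1,-1]);return T[:3,3],d/np.linalg.norm(d)
def plane(n,uv,z):
    o,d=ray(n,uv);return o+d*(z-o[2])/d[2]
def proj(n,p):
    c=robot.calibration(n);T=c["cam_to_world"];q=(T[:3,:3].T@(np.array(p)-T[:3,3]))*[1,-1,-1];q=c["camera_matrix"]@q;return q[:2]/q[2]
def cross(a,b):
    (o1,d1),(o2,d2)=a,b
    s=np.linalg.lstsq(np.c_[d1,-d2],o2-o1,rcond=None)[0];p=o1+s[0]*d1;q=o2+s[1]*d2;return (p+q)/2,np.linalg.norm(p-q)
def mask(im,lo,hi,box):
    m=cv2.inRange(cv2.cvtColor(im,cv2.COLOR_RGB2HSV),lo,hi);k=np.zeros_like(m);x0,y0,x1,y1=box;k[y0:y1,x0:x1]=m[y0:y1,x0:x1];return k
E
python3 - <<'E'
from h import *
t=cv2.imread("pics/top0.png")[:,:,::-1].copy();s=cv2.imread("pics/side0.png")[:,:,::-1].copy()
b=mask(t,(105,120,60),(125,255,255),(195,155,295,230))
p=cv2.findNonZero(b).reshape(-1,2)
# hull at rim height
w=np.array([plane("top",q,0.014)[:2] for q in cv2.convexHull(p).reshape(-1,2).astype(float)],np.float32)
r=cv2.minAreaRect(w);print("tray",len(p),r);print(cv2.boxPoints(r))
y=mask(t,(20,110,50),(35,255,255),(210,160,260,205));q=cv2.findNonZero(y).reshape(-1,2)
print("yel top",len(q),q.min(0),q.max(0),q.mean(0),cv2.minAreaRect(q))
y2=mask(s,(20,110,50),(35,255,255),(270,180,310,260));q2=cv2.findNonZero(y2).reshape(-1,2)
print("yel side",len(q2),q2.min(0),q2.max(0),q2.mean(0))
for v in range(q2[:,1].min(),q2[:,1].max()+1,4):
    a=q2[q2[:,1]==v,0];print(v,a.min(),a.max())
c=np.array(r[0]);
for z in(.109,.164,.209,.219): print(z,proj("top",[*c,z]),proj("side",[*c,z]))
cv2.imwrite("pics/c.png",np.hstack([cv2.resize(t[150:230,195:295,::-1],(400,320),interpolation=2),cv2.resize(s[190:290,260:320,::-1],(240,400),interpolation=2)[:320]]))
E
```

```text
tray 289 ((0.525791347026825, 0.22449445724487305), (0.09845393151044846, 0.1791539192199707), 19.133079528808594)
[[0.4499 0.293 ]
 [0.5086 0.1237]
 [0.6017 0.156 ]
 [0.5429 0.3253]]
yel top 94 [220 175] [243 189] [232.5213 181.0851] ((230.71096801757812, 181.45074462890625), (12.200995445251465, 23.19482421875), 82.56858825683594)
yel side 325 [284 200] [300 239] [288.9354 219.1938]
200 291 291
204 284 293
208 284 292
212 284 292
216 284 292
220 285 293
224 285 293
228 285 294
232 285 294
236 286 292
0.109 [238.2905 187.7738] [290.459  234.0036]
0.164 [234.3199 183.9672] [289.7392 216.5993]
0.209 [230.7375 180.5329] [289.1323 201.9254]
0.219 [229.896  179.7262] [288.9951 198.6098]
```

View pics/c.png

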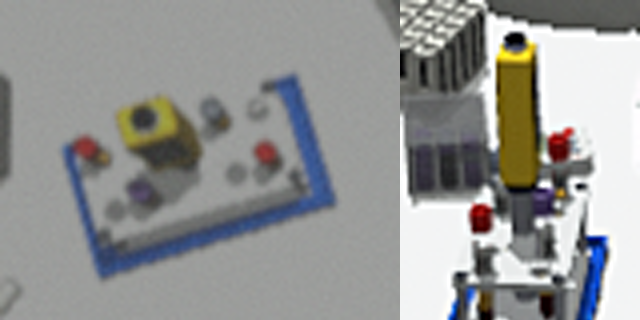

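The crop shows the knob at top pixel (231,179.5) and side pixel (288.5,200.5), with the red caps at top pixels (217,187.5) and (261.5,188). I'll check these against the tray.

Run:
```python
from h import *
t=cv2.imread("pics/top0.png")[:,:,::-1].copy();s=cv2.imread("pics/side0.png")[:,:,::-1].copy()
def cen(m):
    n,l,st,c=cv2.connectedComponentsWithStats(m,connectivity=8);return [(c[i],st[i,4]) for i in range(1,n) if st[i,4]>3]
A=mask(t,(0,110,50),(10,255,255),(200,160,290,220))|mask(t,(170,110,50),(180,255,255),(200,160,290,220))
C=cen(A);print(C)
P=[plane("top",c,0.111) for c,a in C if a>6];print(P)
P=sorted(P,key=lambda p:-p[1]);d=P[-1]-P[0];m=(P[0]+P[-1])/2
print("len .1227?",np.linalg.norm(d[:2]),"ang",np.degrees(np.arctan2(d[1],d[0])),"mid",m)
a=np.degrees(np.arctan2(116,40));g=np.degrees(np.arctan2(d[1],d[0]));print("yaw options",g-a,g-a+180,"or")
print("knob",cross(ray("top",(231.3,179.6)),ray("side",(288.6,200.3))))
# dark knob centroid in top
g=cv2.cvtColor(t,6+1) if 0 else cv2.cvtColor(t,cv2.COLOR_RGB2GRAY);k=255-g[172:187,222:242];print(g[172:190,222:246])
print("stack corner",plane("top",(205,143),0),plane("top",(180,143),0))
```

```text
[(array([216.1176, 186.5882]), np.int32(17)), (array([260.875 , 187.9375]), np.int32(16))]
[array([0.5273, 0.2847, 0.111 ]), array([0.5264, 0.1625, 0.111 ])]
len .1227? 0.12221522154012149 ang -90.41192710029968 mid [0.5269 0.2236 0.111 ]
yaw options -161.38632106273099 18.613678937269015 or
knob (array([0.5278, 0.2226, 0.2128]), np.float64(0.0008074465542161328))
[[156 157 156 156 156 156 156 157 158 158 158 157 154 154 154 157 158 153
  157 156 156 155 160 154]
 [155 156 156 158 156 153 156 157 157 153 156 152 141 149 151 151 158 156
  156 156 158 157 157 154]
 [157 157 155 155 159 156 157 153 153 144 148 143 133 141 143 143 150 157
  157 155 158 157 154 145]
 [156 156 157 156 155 154 148 144 137 127 136 143 138 141 138 132 139 153
  155 155 158 153 150 129]
 [155 157 157 150 151 145 127 113  99 100 115 134 141 142 139 127 118 138
  154 156 158 153 145 116]
 [155 152 148 146 144 133  95  72  62  67  86 117 136 143 143 131 105 114
  139 151 157 156 143 116]
 [157 147 141 140 140 120  74  58  53  55  64  89 124 143 144 133 107  92
  114 137 154 158 148 121]
 [155 146 134 143 139 107 
[... 444 characters left out ...]
 97  78
   70  73  78  90 114 117]
 [157 156 152 141 140 142 141 133 128 128 119 113 106  99  84  75  72  64
   71  74  77  83 110 124]
 [156 157 154 144 137 136 131 121 109 105  89  81  75  67  67  57  54  60
   66  73  76  74  99 132]
 [149 158 155 150 131 112 102  92  82  73  66  59  57  55  58  53  52  56
   56  69  68  71  87 123]
 [137 153 156 152 130 101  80  69  58  55  53  57  54  60  56  56  55  52
   52  60  66  73  83 115]
 [122 144 155 155 146 125 103  83  66  54  55  56  60  61  54  58  59  58
   54  55  64  63  77 113]
 [111 140 156 156 155 146 135 122  98  70  56  55  60  58  56  56  55  62
   58  64  65  68  89 131]]
stack corner [0.6831 0.3558 0.    ] [0.6811 0.4323 0.    ]
```

The knob, cap midpoint and tray centre agree at about (0.527, 0.2235) with yaw 19°. I'll raise the tool and start across, turning it to yaw.

Request:
jog_arm(
  steps="0 0 -0.7 -0.112 1;0 0 -0.7 -0.112 1;-1 -0.36 -0.7 -0.112 1;-1 -0.36 -0.7 -0.112 1;-1 -0.36 -0.7 -0.112 1;-1 -0.36 -0.7 -0.112 1;-1 -0.36 -0.7 -0.112 1;-1 -0.36 -0.7 -0.112 1",
)

```text
time: 0.77
tool_pos: [0.2798, 0.4425, 0.2884]
orientation: [0.513, -3.099, 0.0]
contact_force: [0.0, 0.2, 0.7]
finger_gap: 0.0933
grip_force: 0.0
```

```bash
cat >> h.py <<'E'
from scipy.spatial.transform import Rotation as R
def goto(p,yaw):  # yaw = desired world angle of tool y, deg
    s=robot.read_state();M=R.from_rotvec(s["orientation"]).as_matrix()
    d=M.T@(np.array(p)-s["tool_pos"]);cur=np.degrees(np.arctan2(M[1,1],M[0,1]));e=(yaw-cur+90)%180-90
    print("t",s["time"],"tcp",s["tool_pos"],"zaxis",M[:,2],"shift/100mm",d*10,"turn frac",-e/360,"F",s["contact_force"],"gap",s["finger_gap"],s["grip_force"])
E
python3 -c "
from h import *
goto([.527,.2235,.285],109)"
```

```text
t 0.7667 tcp [0.2798 0.4425 0.2884] zaxis [-0.0004 -0.0002 -1.    ] shift/100mm [-1.6346 -2.8703  0.0339] turn frac -0.0005448651489702725 F [0.0481 0.1819 0.6554] gap 0.09325406849945671 0.0
```

Request:
jog_arm(
  steps="-0.5 -0.9 0 0 1;-0.5 -0.9 0 0 1;-0.5 -0.9 0 0 1;-0.5 -0.9 0 0 1",
)

```text
time: 1.1
tool_pos: [0.3581, 0.3723, 0.2884]
orientation: [-0.51, 3.1, -0.001]
contact_force: [-0.4, -0.6, -0.2]
finger_gap: 0.0927
grip_force: 0.0
```

Request:
jog_arm(
  steps="-0.5 -0.9 0 0 1;-0.5 -0.9 0 0 1;-0.5 -0.9 0 0 1;-0.5 -0.9 0 0 1;-0.5 -0.9 0 0 1;-0.5 -0.9 0 0 1",
)

```text
time: 1.6
tool_pos: [0.4321, 0.3061, 0.2885]
orientation: [0.518, -3.098, -0.0]
contact_force: [0.1, 0.2, -0.1]
finger_gap: 0.0929
grip_force: 0.0
```

```bash
python3 -c "
from h import *
goto([.527,.2235,.285],109)"
```

```text
t 1.6 tcp [0.4321 0.3061 0.2885] zaxis [-0.0006  0.0001 -1.    ] shift/100mm [-0.6284 -1.0894  0.0342] turn frac -2.89447414537452e-05 F [ 0.1182  0.2411 -0.0533] gap 0.09287692248248651 0.0
```

Request:
jog_arm(
  steps="-0.55 -0.95 0 0 1;-0.55 -0.95 0 0 1;-0.55 -0.95 0 0 1;-0.55 -0.95 0 0 1;-0.55 -0.95 0 0 1;-0.55 -0.95 0 0 1;-0.55 -0.95 0 0 1;-0.55 -0.95 0 0 1",
)

```text
time: 2.27
tool_pos: [0.5151, 0.2342, 0.2888]
orientation: [-0.521, 3.098, 0.0]
contact_force: [-0.1, 0.6, 0.2]
finger_gap: 0.0929
grip_force: 0.0
```

```bash
python3 -c "
from h import *
goto([.527,.2235,.285],109)
for n in('side','top'):
    im=robot.capture(n)[:,:,::-1]; cv2.imwrite(f'pics/{n}1.png',im)
a=cv2.imread('pics/top1.png')[140:240,180:300];b=cv2.imread('pics/side1.png')[130:290,230:350]
cv2.imwrite('pics/d.png',np.hstack([cv2.resize(a,(480,400),interpolation=2),cv2.resize(b,(300,400),interpolation=2)]))"
```

```text
t 2.2667 tcp [0.5151 0.2342 0.2888] zaxis [ 0.0001  0.0002 -1.    ] shift/100mm [-0.0769 -0.1401  0.0381] turn frac 0.0003043255077830764 F [-0.0868  0.5883  0.1583] gap 0.09286192491259394 0.0
```

View pics/d.png

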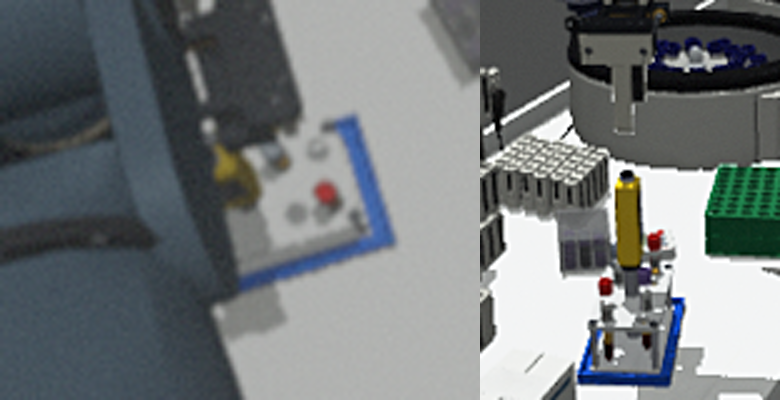

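The picture shows the fingers directly above the upright housing (crop about 628,170). I'll centre and go down.

Request:
jog_arm(
  steps="-0.08 -0.14 0 0 1;-0.08 -0.14 0 0 1;-0.08 -0.14 0.2 0 1;-0.08 -0.14 0.5 0 1;-0.08 -0.14 0.8 0 1;-0.08 -0.14 0.8 0 1;-0.08 -0.14 0.8 0 1;-0.08 -0.14 0.8 0 1;-0.08 -0.14 0.8 0 1",
)

```text
time: 3.12
tool_pos: [0.5291, 0.2227, 0.2107]
orientation: [-0.518, 3.096, 0.001]
contact_force: [0.7, 0.4, 0.6]
finger_gap: 0.0935
grip_force: 0.0
```

```bash
python3 -c "
from h import *
goto([.527,.2235,.146],109)
im=robot.capture('side')[:,:,::-1]; cv2.imwrite('pics/side2.png',im)
cv2.imwrite('pics/e.png',cv2.resize(im[150:290,240:340],(429,600),interpolation=2))"
```

```text
t 3.1167 tcp [0.5291 0.2227 0.2107] zaxis [ 0.0029  0.0009 -1.    ] shift/100mm [0.0192 0.0146 0.6468] turn frac 2.8762744005837882e-05 F [0.6835 0.412  0.5878] gap 0.09346316312532439 0.0
```

View pics/e.png

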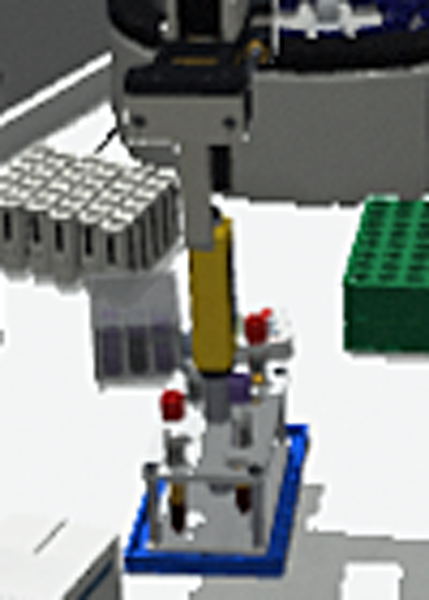

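The fingers straddle the housing top in line with it. I'll go down to the grip height.

Request:
jog_arm(
  steps="0.01 0.01 0.2 0 1;0.01 0.01 0.4 0 1;0.01 0.01 0.55 0 1;0.01 0.01 0.62 0 1;0.01 0.01 0.62 0 1;0.01 0.01 0.62 0 1;0.01 0.01 0.62 0 1;0.01 0.01 0.62 0 1",
)

```text
time: 3.83
tool_pos: [0.5275, 0.2233, 0.1478]
orientation: [-0.519, 3.097, 0.0]
contact_force: [0.3, 1.0, -0.7]
finger_gap: 0.0926
grip_force: 0.0
```

```bash
python3 -c "
from h import *
goto([.527,.2235,.146],109)"
```

```text
t 3.8333 tcp [0.5275 0.2233 0.1478] zaxis [ 0.0018  0.0006 -1.    ] shift/100mm [0.0035 0.0038 0.0182] turn frac 4.654357229121331e-05 F [ 0.3053  0.9873 -0.6507] gap 0.09261416713120509 0.0
```

Request:
jog_arm(
  steps="0 0 0 0 0;0 0 0 0 0;0 0 0 0 -0.1;0 0 0 0 -0.1;0 0 0 0 -0.3;0 0 0 0 -0.5;0 0 0 0 -1;0 0 0 0 -1;0 0 0 0 -1;0 0 0 0 -1;0 0 0 0 -1;0 0 0 0 -1",
)

```text
time: 4.83
tool_pos: [0.5268, 0.2234, 0.1466]
orientation: [-0.519, 3.098, 0.001]
contact_force: [-0.4, 3.6, -0.9]
finger_gap: 0.0361
grip_force: 30.0
```

```bash
python3 -c "
from h import *
goto([.527,.2235,.1598],109)
robot.capture('side');goto([.527,.2235,.1598],109)"
```

```text
t 4.8333 tcp [0.5268 0.2234 0.1466] zaxis [-0.      0.0005 -1.    ] shift/100mm [-0.0021  0.0004 -0.1322] turn frac 5.079681367594131e-05 F [-0.3685  3.6264 -0.9367] gap 0.036148071090281536 29.97917801141739
t 4.8833 tcp [0.5268 0.2234 0.1466] zaxis [-0.      0.0005 -1.    ] shift/100mm [-0.0022  0.0006 -0.1322] turn frac 4.984718462810949e-05 F [-0.1508  4.5563 -0.1464] gap 0.0358644626449332 29.97909665107727
```

Gripped at 36 mm, as the housing should be. Now I'll pull up 12 mm slowly and pause.

Request:
jog_arm(
  steps="0 0 -0.02 0 -1;0 0 -0.04 0 -1;0 0 -0.06 0 -1;0 0 -0.08 0 -1;0 0 -0.1 0 -1;0 0 -0.12 0 -1;0 0 -0.12 0 -1;0 0 -0.12 0 -1;0 0 -0.12 0 -1;0 0 -0.12 0 -1;0 0 -0.12 0 -1",
)

```text
time: 5.8
tool_pos: [0.5268, 0.223, 0.1585]
orientation: [0.519, -3.098, 0.0]
contact_force: [-0.4, 2.8, -3.1]
finger_gap: 0.0357
grip_force: 30.0
```

```bash
python3 -c "
from h import *
goto([.527,.2235,.1586],109)
im=robot.capture('side')[:,:,::-1]; cv2.imwrite('pics/side3.png',im)
cv2.imwrite('pics/f.png',cv2.resize(im[150:290,240:340],(429,600),interpolation=2))"
```

```text
t 5.8 tcp [0.5268 0.223  0.1585] zaxis [-0.0002 -0.0002 -1.    ] shift/100mm [-0.0033  0.0044 -0.0009] turn frac 4.512358543473896e-05 F [-0.4461  2.774  -3.0675] gap 0.03572922926316551 29.97822493314743
```

View pics/f.png

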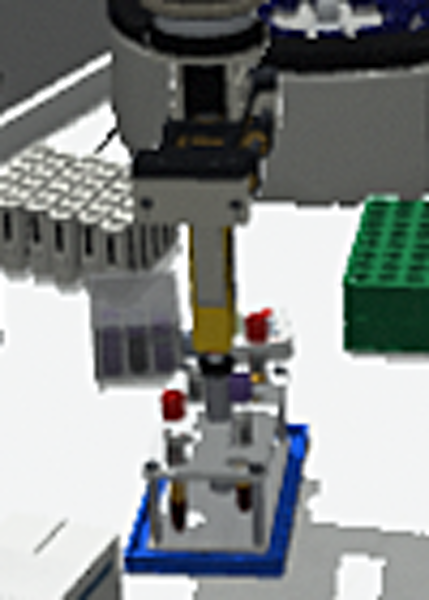

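The housing's underside rose from crop row 372 to 350 while the carrier still stands in the tray. The force is about 2.5 N, which fits 12 mm. I'll hold a little longer, then lift gently.

Request:
jog_arm(
  steps="0 0 0 0 -1;0 0 0 0 -1;0 0 0 0 -1;0 0 0 0 -1;0 0 0 0 -1;0 0 0 0 -1",
)

```text
time: 6.35
tool_pos: [0.5268, 0.223, 0.1586]
orientation: [0.519, -3.098, 0.0]
contact_force: [-1.6, 2.3, -3.7]
finger_gap: 0.036
grip_force: 30.0
```

Request:
jog_arm(
  steps="0 0 -0.02 0 -1;0 0 -0.04 0 -1;0 0 -0.06 0 -1;0 0 -0.08 0 -1;0 0 -0.1 0 -1;0 0 -0.12 0 -1;0 0 -0.14 0 -1;0 0 -0.16 0 -1;0 0 -0.18 0 -1;0 0 -0.2 0 -1;0 0 -0.22 0 -1;0 0 -0.24 0 -1",
)

```text
time: 7.35
tool_pos: [0.5266, 0.2229, 0.1826]
orientation: [0.519, -3.098, 0.0]
contact_force: [0.1, 0.4, -7.8]
finger_gap: 0.036
grip_force: 30.0
```

Request:
jog_arm(
  steps="0 0 -0.02 0 -1;0 0 -0.05 0 -1;0 0 -0.08 0 -1;0 0 -0.11 0 -1;0 0 -0.14 0 -1;0 0 -0.17 0 -1;0 0 -0.2 0 -1;0 0 -0.23 0 -1;0 0 -0.26 0 -1;0 0 -0.29 0 -1;0 0 -0.32 0 -1;0 0 -0.35 0 -1",
)

```text
time: 8.35
tool_pos: [0.5269, 0.223, 0.2179]
orientation: [0.519, -3.098, 0.0]
contact_force: [0.4, -0.8, -7.5]
finger_gap: 0.0358
grip_force: 30.0
```

```bash
python3 -c "
from h import *
goto([.527,.2235,.27],109)
im=robot.capture('side')[:,:,::-1]; cv2.imwrite('pics/side4.png',im)
cv2.imwrite('pics/g.png',cv2.resize(im[130:290,240:340],(375,600),interpolation=2))"
```

```text
t 8.35 tcp [0.5269 0.223  0.2179] zaxis [-0. -0. -1.] shift/100mm [-0.0028  0.0038 -0.5207] turn frac 4.656336552114245e-05 F [ 0.3691 -0.7882 -7.5476] gap 0.035844933453088416 29.97965633869171
```

View pics/g.png

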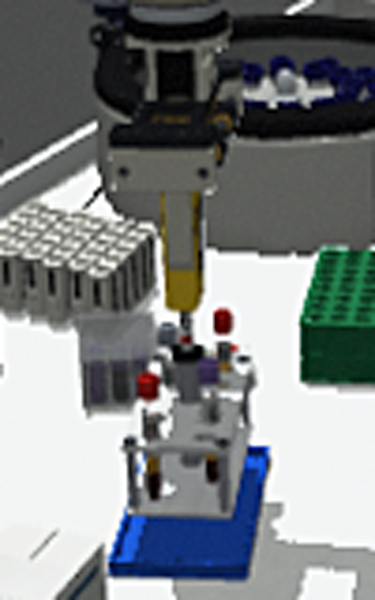

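The carrier hangs level and clear of the tray with all tubes seated. About 7 N means about 35 mm of stretch, so it is about 36 mm up. I'll lift 54 mm more and let it settle.

Request:
jog_arm(
  steps="0 0 -0.03 0 -1;0 0 -0.06 0 -1;0 0 -0.1 0 -1;0 0 -0.14 0 -1;0 0 -0.18 0 -1;0 0 -0.22 0 -1;0 0 -0.26 0 -1;0 0 -0.3 0 -1;0 0 -0.34 0 -1;0 0 -0.37 0 -1;0 0 -0.39 0 -1;0 0 -0.4 0 -1",
)

```text
time: 9.4
tool_pos: [0.5269, 0.2231, 0.2579]
orientation: [-0.519, 3.098, 0.0]
contact_force: [-0.1, -0.3, -8.3]
finger_gap: 0.0358
grip_force: 30.0
```

Request:
jog_arm(
  steps="0 0 -0.02 0 -1;0 0 -0.05 0 -1;0 0 -0.08 0 -1;0 0 -0.11 0 -1;0 0 -0.13 0 -1;0 0 -0.14 0 -1;0 0 -0.14 0 -1;0 0 -0.14 0 -1;0 0 -0.14 0 -1;0 0 -0.14 0 -1;0 0 -0.14 0 -1;0 0 -0.14 0 -1",
)

```text
time: 10.4
tool_pos: [0.5268, 0.223, 0.2716]
orientation: [0.519, -3.098, 0.0]
contact_force: [1.2, -0.2, -7.7]
finger_gap: 0.0361
grip_force: 30.0
```

Request:
jog_arm(
  steps="0 0 0 0 -1;0 0 0 0 -1;0 0 0 0 -1;0 0 0 0 -1;0 0 0 0 -1;0 0 0 0 -1;0 0 0 0 -1;0 0 0 0 -1;0 0 0 0 -1;0 0 0 0 -1;0 0 0 0 -1;0 0 0 0 -1",
)

```text
time: 11.4
tool_pos: [0.5269, 0.223, 0.2716]
orientation: [-0.519, 3.098, -0.0]
contact_force: [-0.4, 0.3, -7.3]
finger_gap: 0.036
grip_force: 30.0
```

```bash
python3 -c "
from h import *
goto([.527,.2235,.27],109)
im=robot.capture('side')[:,:,::-1]; t=robot.capture('top')[:,:,::-1]
cv2.imwrite('pics/i.png',np.hstack([cv2.resize(im[100:290,220:340],(379,600),interpolation=2),cv2.resize(t[140:250,190:270],(400,600),interpolation=2)]))
for k in range(6): robot.capture('top');s=robot.read_state();print(s['contact_force'],s['tool_pos'])"
```

```text
t 11.4 tcp [0.5269 0.223  0.2716] zaxis [ 0. -0. -1.] shift/100mm [-0.0026  0.0039  0.0164] turn frac 4.8757019551044005e-05 F [-0.4402  0.3127 -7.3398] gap 0.03602657249970259 29.979745745658875
[-0.3973  0.1945 -7.0388] [0.5269 0.2231 0.2716]
[-0.0555 -0.9868 -7.1804] [0.5269 0.2231 0.2716]
[-0.1985  0.0129 -7.768 ] [0.5269 0.2231 0.2716]
[ 0.8515 -0.2366 -8.1897] [0.5269 0.2231 0.2716]
[ 0.0421 -0.7367 -8.7993] [0.5269 0.2231 0.2716]
[ 0.7971 -0.8304 -7.7834] [0.5269 0.2231 0.2716]
```

View pics/i.png

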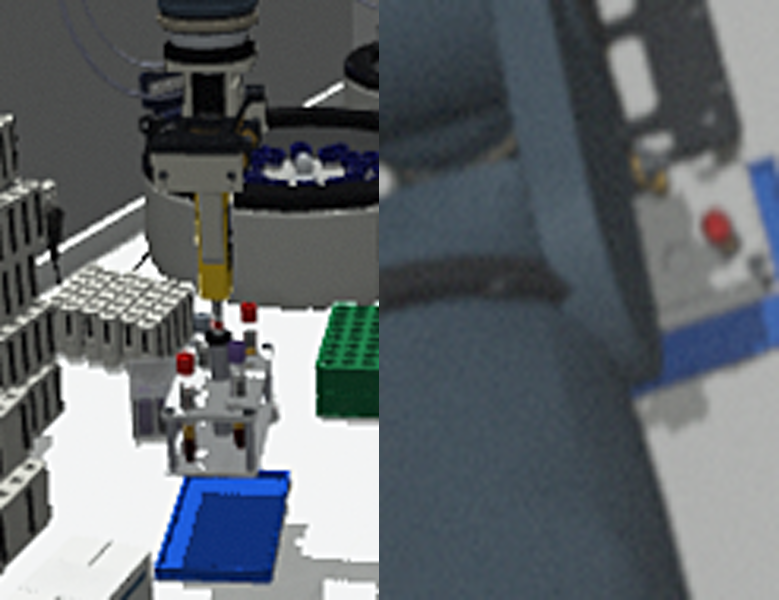

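The side view shows the carrier hanging level and square above the tray, about 87 mm up, with the tubes seated (red caps at 185,363 and 249,312). The housing is still held, with about 38 mm of stretch. I'll let it settle a little more and hand in.

Request:
jog_arm(
  steps="0 0 0 0 -1;0 0 0 0 -1;0 0 0 0 -1;0 0 0 0 -1;0 0 0 0 -1;0 0 0 0 -1;0 0 0 0 -1;0 0 0 0 -1;0 0 0 0 -1;0 0 0 0 -1;0 0 0 0 -1;0 0 0 0 -1",
)

```text
time: 12.8
tool_pos: [0.5269, 0.2231, 0.2716]
orientation: [-0.519, 3.098, 0.0]
contact_force: [0.3, 0.5, -8.8]
finger_gap: 0.036
grip_force: 30.0
```

```bash
python3 -c "
from station import robot
print(robot.sign_off())"
```

```text
the job is handed in; nothing more can be done
None
```

I handed the job in at 12.8 s (no verdict shown) with the carrier hanging from the gripped balance about 9 cm above its place, level, square and with its tubes seated, after the 12 mm pause; it weighs roughly 0.75–0.8 kg.

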